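# Clear the empty reel and hold the solder feeder's tension lever at its stop

### The arm

A 6-joint arm with a two-finger parallel gripper is mounted at the origin on the work surface. World frame = base frame: x ahead of the robot, y to its left, z up, the work surface at z = 0. Lengths are in m, angles in rad, forces in N, time in s.
With the tool pointing down it reaches from about 0.325 to 0.925 m from the base axis. Payload 3.1 kg.
Tool frame: the origin (TCP) lies at the very end of the fingers, on their centre line; the grasp point (between the pads) lies 19 mm behind it (hold_point_z is the distance from the TCP to the grasp point, in m); z points along the fingers, y is the line along which they close (so a half turn about z gives the same grasp; the last joint's range is limited). The gripper opens to 85 mm and grips with 20 to 120 N. Pads are 22 mm wide; open, the fingers measure 114 mm over their backs; the gripper's body (76 mm by 85 mm) begins 54 mm behind the grasp point. The pads swing forward as they close: fully open they stand 13 mm farther back than shut.
Start: joints at [-0.112, 0.217, 1.613, -0, 1.311, -0.112], TCP at [0.625, 0, 0.209] pointing down, gripper open.
Joint ranges: [-2.75, 2.75], [-0.78, 2.1], [0.31, 2.55], [-1.13, 4.27], [0.13, 2.63], [-2.58, 2.58]. Speed limits (rad/s): [2.79, 2.79, 3.14, 3.14, 3.14, 3.14].

### API

Orientations are given as a unit quaternion [w, x, y, z].
In Python, from cell import state, read_camera, camera_params, close_job, find_in, hold_point_z gives the robot as it stands.
- The arm moves only by the tool carry_out, never from a script. Its argument "moves" is a list of rows, each an object of numbers: "grip": the gripper's target within -1 to 1 (fully open at 1, half-way at 0, shut at -1); "dx", "dy", "dz": the shift along the world's x, y, z in m; "roll": the turn about the world's z in degrees. A call has 1 to 5 rows; each row is the pose to reach, as a shift and turn from the pose commanded when the call began; what a row does not reach only later rows make up. A row lasts 1/12 s, in which the tool goes at most 41.7 mm and 7.16 degrees, less where a joint would pass 70% of its speed; a pose out of reach is approached as far as the arm can. A call with a gripper value outside its range is refused whole. The fingers move at their own pace and stop on an object; "squeeze" is the grip in N (left out, the last holds). Time passes only in rows, so rows that repeat a pose let the fingers close. It gives the time, the measured TCP pose, the force, the opening and the grip force at its end, in the units of the state.
- state(): the state, without advancing time (a new reading comes with each control period).
- read_camera(name): name is "scene" or "side" or "wrist"; returns the picture (400x640x3 uint8, red, green, blue); there is no depth.
- camera_params(name): a dict with "fovy" (degrees; the focal length in pixels is half the picture's height over the tangent of half this angle, whatever the lens; pixels are square), "cx", "cy" (the principal point, pixels), "position" and "orientation" of the camera in the world; the wrist camera has in their place "hand_eye" (4x4, takes a point from camera to tool coordinates, whose origin is the TCP and whose axes are the flange's). Camera axes: x right, y up, looking along -z (the intrinsics and any distortion apply to the point x, -y, -z); pixel columns grow to the right and rows downward; lengths in m; the calibration is good to about 2 mm. A picture is of the moment at which its call begins: read the wrist's pose just before it. camera_params takes no time and is no camera call.
- close_job(): hands the job in; it is judged then, once.
Trained networks look in the newest picture that a camera, given by its name, has taken for a name from the list of things; names that differ only in an ending like _2 or _b are one class to them, and where a whole thing is asked for, a point or a joint stands for the part that bears it (a point fixed in the world has none). Each returns a list of dicts, best first, with "confidence" (0 to 1); they miss things now and then, are a little off and sometimes report something else, mostly with a low value. They report only what shows in the picture. A call takes as long as a camera call. They do not tell look-alikes from the thing itself.
- find_in(label, camera): "location" ([x, y, z] in m, in world coordinates, good to about 4 mm: the middle of the surface that is visible of it).
The state is a dict: "clock": time; "joints": joint angles; "joint_vel": joint speeds; "joint_torque": joint torques, N m; "position": TCP position; "eef_rot": TCP orientation; "force": force on the tool from outside, world axes, zero at the start; "moment": the same for the moment, N m; "opening": opening from 0.0 (shut) to 1.0 (fully open); "finger_force": force on a finger pad.
Only numpy, scipy, OpenCV 4.12 (cv2) and the standard library are available. Lean on these libraries where they do the work, as an engineer would, in place of code of your own. Each camera call takes 0.05 s, during which the arm holds its last target. There are 200 camera calls.

### The job

The solder-wire feeder's reel is empty: lift it up off its spindle and set it down, not dropping it, standing flat in the free part of the shallow black tray beside the other empty reel. Then swing the feeder's sprung tension lever by its white roller clockwise (seen from above) all the way to its stop, and finish while still holding it there against the spring, so that a colleague can load a new reel: do not let go at the end. Leave the other things as they are.

Things in the scene. Friction and masses are not known exactly. Their poses are not given: they have to be found in the camera images.
- feeder: solder-wire feeder, fixed to the bench: a grey-painted metal base plate 165 (x) x 250 (y) x 12 mm, origin under its centre on the bench, z up. In its frame (mm): the vertical spindle stands at x 0, y +80; the lever's pivot at x 0, y -20; a black drive box 36 x 36 mm, 38 mm high (46 with its knob), at x 56, y 22; two upright steel stop pins 10 mm thick and 57 mm high, at rest stop (55, -43) and wound stop (-28, -73); a loose steel tin stands near (-57, 0).
- spindle_top (a point): tip of the vertical steel spindle (14 mm diameter), 92 mm above the bench. The spindle rises 52 mm out of a black pedestal 40 mm in diameter whose top, where the reel stands, is 40 mm above the bench.
- reel_mid (a point): centre, half-way up, of the empty white reel threaded loosely over the spindle: height 44 mm, two flanges 56 mm in diameter and 5 mm thick at top and bottom, hub 28 mm in diameter between them, open bore 20 mm, 35 to 70 g, z along its axis. Starts 62 mm above the bench; has to rise 52 mm to clear the spindle.
- pivot (a point): lever's vertical pivot axis, at the height of the lever bar's middle, 44 mm above the bench
- roller (a point): centre, half-way up, of the white upright roller at the lever's free end: a cylinder 18 mm in diameter, 48 mm high (from 50 to 98 mm above the bench), 90 mm from the pivot axis, fixed to the lever; pinch it from above or push its side. The flat bright steel lever bar (16 mm wide, from 40 to 48 mm above the bench) runs from the pivot to it.
- roller_stop (a point): point fixed on the feeder where the roller's centre is when the lever is at its wound stop
- lever (a joint): tension lever angle, rad: 0 at rest (where its spring holds it, on the side of the plate away from the robot), growing clockwise seen from above, about the pivot, to the wound stop at 1.22, on the plate's side towards the robot. The spring always pulls back to 0: about 3 N at the roller at rest and 8 N at the wound stop; let go, the lever springs back.
- tray: shallow open black tray, fixed, 200 (x) x 140 (y) x 28 mm high, walls and floor 4 mm thick; origin under its centre on the bench, x along its long side. Its +x half holds the other empty reel.
- tray_free (a point): middle of the free (-x) half of the tray, on its floor, 4 mm above the bench and 45 mm from the tray's centre
- old_reel_mid (a point): centre, half-way up, of the other, identical empty reel, standing loose in the tray's +x half: leave it
- tin_center (a point): centre of a small loose round steel tin, 38 mm in diameter and 24 mm high, standing on the feeder's plate: leave it
- full_reel_mid (a point): centre, half-way up, of a full reel of solder (size as the empty one) standing loose on the bench behind: leave it
- flux_mid (a point): centre of a loose upright flux bottle, 38 mm in diameter, 90 mm high, on the bench behind: leave it
There are look-alikes about, which are no part of the job. What is shaped like the part that bears reel_mid but brown or yellow is not meant. What is shaped like the tray but blue or orange is not meant.

How it is judged:
On the way, in this order (a step that is already met when the one before it is completed fails the run):
1. the empty reel is lifted up clear of the spindle (height (world z) of reel_mid above 0.115 m and contact force between the fingers and reel above 0.5 N), for 0.05 s.
2. the reel stands in the tray, let go (x of reel_mid in the frame of tray between -0.08 and 0.08 m and y of reel_mid in the frame of tray between -0.05 and 0.05 m and height (world z) of reel_mid below 0.034 m and angle between reel_mid's own z axis and vertical below 0.12 rad and linear speed of reel below 0.03 m/s and contact force between the fingers and reel below 0.2 N), for 0.2 s.
3. the lever is held at its wound stop (value of joint lever above 1.14 rad and velocity of joint lever between -0.3 and 0.3 rad/s and contact force between any of the fingers, the arm and lever above 2 N and contact force between reel and lever below 0.2 N), for 0.2 s.
At the end, for the whole second after the job is handed in: The lever is held still by the robot (over 2 N of contact) within 0.08 rad (7 mm at the roller) of its wound stop, while the empty reel stands upright (within 7 degrees), at rest and let go, on the tray's floor, touching neither robot nor lever (all of step 2 and all of step 3); the arm keeps its last pose, push and grip.
It fails at once if the tin is moved more than 25 mm (distance of tin_center from where it was at the start of the episode above 0.025 m).
It fails at once if the full reel is moved more than 25 mm (distance of full_reel_mid from where it was at the start of the episode above 0.025 m).
It fails at once if the flux bottle is moved more than 25 mm (distance of flux_mid from where it was at the start of the episode above 0.025 m).
It fails at once if the other empty reel is moved more than 25 mm (distance of old_reel_mid from where it was at the start of the episode above 0.025 m).
It fails at once if the empty reel is dropped (from about 35 mm or more) (linear speed of reel above 0.85 m/s and contact force between the fingers and reel below 0.05 N).
It also fails if it takes over 54 s, if anything falls off the work surface, if the arm or the gripper's body presses on something with over 40 N, if the wrist force passes 120 N, or if a joint passes its speed limit or range.

## Working session

There is one attempt and no reset: what is moved stays moved. The work goes in short steps, Python scripts to look and compute and a tool call to move; the robot and the scene stay as the last step left them, time stands still between calls to the robot, and variables do not carry over. Pictures are saved under pics/ and viewed, at most 12 in all, crops included, and the job is handed in when it is done.

Besides the shell and the picture viewer there is one more tool, called after "Call:" as name([rows], argument=value, ...), one row to a line, values as JSON. carry_out: Moves the arm, as the interface text tells. Its arguments: {"type":"object","properties":{"moves":{"type":"array","items":{"type":"object","properties":{"grip":{"type":"number"},"dx":{"type":"number"},"dy":{"type":"number"},"dz":{"type":"number"},"roll":{"type":"number"}}}},"squeeze":{"type":"number"}},"required":["moves"]}

```bash
mkdir -p pics && python3 - <<'E'
from cell import *
import cv2,numpy as np
for c in ["scene","side"]:
    im=read_camera(c); cv2.imwrite(f"pics/{c}0.png",im[:,:,::-1])
    print(c,camera_params(c))
    for l in ["feeder","reel_mid","roller","tray","tin_center","full_reel_mid","flux_mid","spindle_top","pivot"]:
        try: print(l,[(np.round(d["location"],3).tolist(),round(d["confidence"],2)) for d in find_in(l,c)])
        except Exception as e: print(l,e)
print(state(),hold_point_z)
E
```

```text
scene {'fovy': 55.23947431038349, 'cx': 316.5980598229911, 'cy': 201.03752816401655, 'position': array([0.99147174, 0.44887431, 0.91927884]), 'orientation': array([0.39405387, 0.12529113, 0.28617003, 0.86436705])}
feeder []
reel_mid [([0.535, 0.413, 0.041], 0.94), ([0.509, 0.285, 0.085], 0.67)]
roller [([0.778, -0.037, 0.05], 0.72), ([0.551, 0.158, 0.048], 0.63), ([0.527, 0.196, 0.013], 0.42)]
tray [([0.534, -0.133, 0.003], 0.79), ([0.246, -0.339, 0.011], 0.73), ([0.249, 0.263, 0.001], 0.68)]
tin_center [([0.455, 0.195, 0.038], 0.72)]
full_reel_mid [([0.78, -0.034, 0.042], 0.74)]
flux_mid [([0.766, 0.128, 0.058], 0.75)]
spindle_top [([0.527, 0.195, 0.013], 0.85), ([0.509, 0.283, 0.082], 0.17)]
pivot [([0.525, 0.195, 0.011], 0.97)]
side {'fovy': 49.714250689733554, 'cx': 328.5620627557964, 'cy': 205.68378110072848, 'position': array([-0.04474272, -0.8703587 ,  0.82933881]), 'orientation': array([ 0.84907927,  0.44911051, -0.12235663, -0.2497859 ])}
feeder [([0.501, 0.157, 0.009], 0.88)]
reel_mid [([0.523, 0.409, 0.046], 0.64), ([0.413, 0.388, 0.03], 0.62), ([0.491, 0.27, 0.063], 0.52)
[... 371 characters left out ...]
 'joints': array([-1.12191315e-01,  2.16853459e-01,  1.61344454e+00, -8.24570810e-06,
        1.31130709e+00, -1.12165209e-01]), 'joint_vel': array([-0.00164757,  0.00137038, -0.00025987,  0.00044581,  0.00018891,
        0.00180418]), 'joint_torque': array([-6.01072170e-04, -3.96897089e+01, -3.04267359e+01, -2.96393537e-04,
        7.13013633e-04, -1.67940362e-05]), 'position': array([6.24989217e-01, 2.61998618e-05, 2.08905854e-01]), 'eef_rot': array([-2.37660134e-06,  7.07115263e-01,  7.07098299e-01, -6.99222205e-06]), 'force': array([-0.22100996, -0.06441803,  0.54570873]), 'moment': array([ 0.01250207,  0.06290525, -0.0189297 ]), 'finger_force': 0.0, 'opening': 0.9986370750091962} 0.0187
```

View pics/scene0.png

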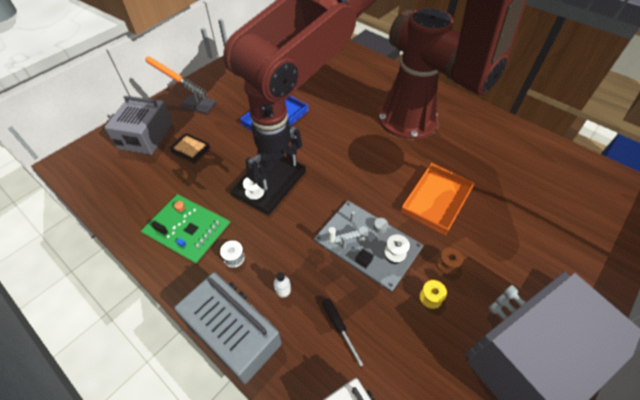

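View pics/side0.png

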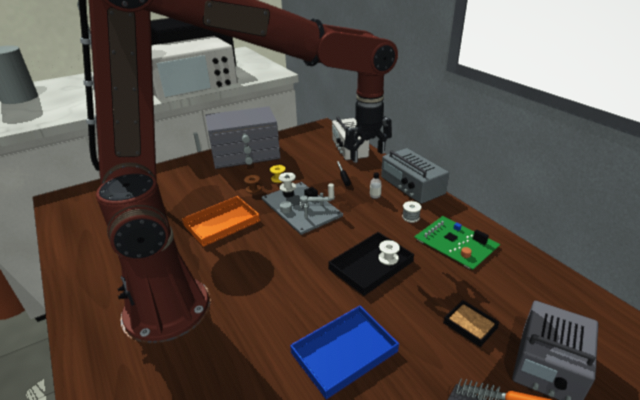

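The candidates in the scene picture are:
- **Reel:** white at (397,247) on the grey plate is the one meant. Brown at (452,262) and yellow at (433,293) are look-alikes. White at (232,253) is the full reel on the bench, and white at (253,187) is the old reel in the tray.
- **Tray:** black at (268,182) is the one meant. Blue at (275,115) and orange at (438,197) are look-alikes.

Next I'll move the wrist camera over the feeder and confirm with an enlarged crop.

Call:
carry_out([
  {"dx": -0.02,"dy": 0.02,"dz": 0.03,"grip": 1},
  {"dx": -0.04,"dy": 0.045,"dz": 0.06},
  {"dx": -0.06,"dy": 0.07,"dz": 0.09},
  {"dx": -0.08,"dy": 0.09,"dz": 0.11},
  {"dx": -0.1,"dy": 0.11,"dz": 0.13},
])

```text
invalid input
```

```bash
cat > h.py <<'E'
from cell import *
import cv2,numpy as np
from scipy.spatial.transform import Rotation as R
def rot(q): return R.from_quat([q[1],q[2],q[3],q[0]]).as_matrix()
def pose(c,s=None):
    p=camera_params(c); f=200/np.tan(np.radians(p["fovy"]/2))
    if c=="wrist":
        T=np.eye(4);T[:3,:3]=rot(s["eef_rot"]);T[:3,3]=s["position"];T=T@np.array(p["hand_eye"])
    else:
        T=np.eye(4);T[:3,:3]=rot(p["orientation"]);T[:3,3]=p["position"]
    return T,f,p["cx"],p["cy"]
def proj(P,cam):
    T,f,cx,cy=cam; v=(np.atleast_2d(P)-T[:3,3])@T[:3,:3]
    return np.c_[cx+f*v[:,0]/-v[:,2],cy-f*v[:,1]/-v[:,2]]
def onz(uv,z,cam):
    T,f,cx,cy=cam; uv=np.atleast_2d(uv)
    d=np.c_[(uv[:,0]-cx)/f,-(uv[:,1]-cy)/f,-np.ones(len(uv))]@T[:3,:3].T
    return T[:3,3]+d*((z-T[2,3])/d[:,2])[:,None]
def snap(c,name,labels=()):
    s=state(); im=read_camera(c); cv2.imwrite(f"pics/{name}.png",im[:,:,::-1]); cam=pose(c,s)
    np.save(f"pics/{name}.npy",np.array([cam],dtype=object),allow_pickle=True)
    for l in labels:
        print(l,[(np.round(d["location"],3).tolist(),round(d["confidence"],2),proj(d["location"],cam)[0].round().tolist()) for d in find_in(l,c)])
    return im,cam
E
python3 - <<'E'
from h import *
print(camera_params("wrist"),state()["position"])
im,cam=snap("wrist","w1",["reel_mid","roller","tray","tin_center","pivot","spindle_top","feeder"])
a=cv2.imread("pics/scene0.png")[190:320,300:480]
b=cv2.resize(a,None,fx=3,fy=3,interpolation=cv2.INTER_CUBIC)
cv2.imwrite("pics/crop0.png",b)
E
```

```text
{'fovy': 58.361864979078796, 'cx': 320.034106522057, 'cy': 201.90213832527397, 'hand_eye': array([[ 6.05966893e-04,  9.64462652e-01,  2.64218518e-01,
         6.76737074e-02],
       [ 9.99999205e-01, -2.92327697e-04, -1.22636092e-03,
         7.72324894e-05],
       [-1.10554092e-03,  2.64219052e-01, -9.64462063e-01,
        -1.65371102e-01],
       [ 0.00000000e+00,  0.00000000e+00,  0.00000000e+00,
         1.00000000e+00]])} [6.24989217e-01 2.61998618e-05 2.08905854e-01]
reel_mid []
roller [([0.769, -0.042, 0.044], 0.47, [468.0, 221.0])]
tray [([0.544, -0.136, 0.001], 0.62, [249.0, 286.0]), ([0.374, -0.281, 0.008], 0.48, [118.0, 395.0])]
tin_center []
pivot [([0.51, 0.12, 0.006], 0.65, [199.0, 47.0]), ([0.586, 0.131, 0.075], 0.19, [268.0, 17.0])]
spindle_top [([0.508, 0.116, 0.011], 0.81, [195.0, 50.0])]
feeder [([0.511, 0.119, 0.011], 0.57, [198.0, 47.0])]
```

View pics/w1.png

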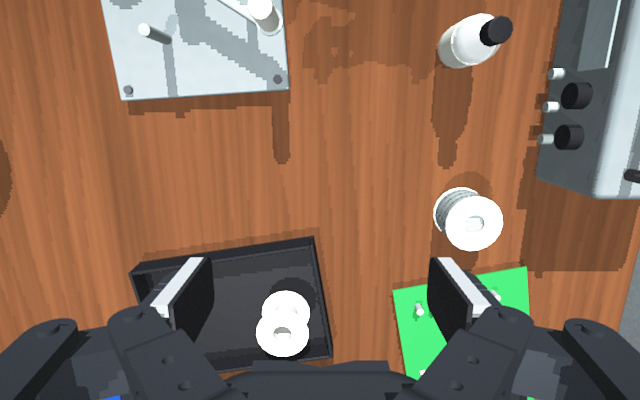

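View pics/crop0.png

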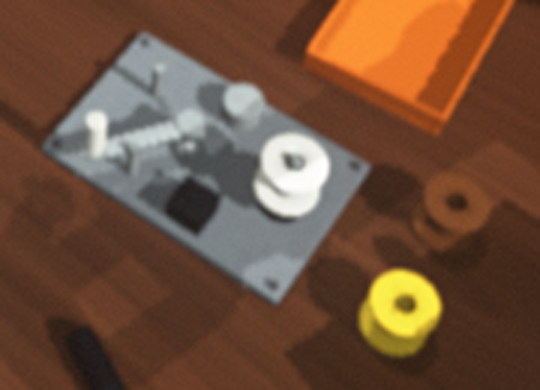

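The crop shows the white reel on the spindle of the grey feeder, with brown and yellow reels beside it on the bench, so the white one is the target. In the wrist view the black tray has rim corners at (132,270), (315,238) and (332,357). The old reel is in its right half at (282,330), and the left half is free. The move was refused, so I'll retry with every field filled in.

Call:
carry_out([
  {"dx": -0.02,"dy": 0.025,"dz": 0.02,"roll": 0,"grip": 1},
  {"dx": -0.045,"dy": 0.05,"dz": 0.035,"roll": 0,"grip": 1},
  {"dx": -0.07,"dy": 0.075,"dz": 0.05,"roll": 0,"grip": 1},
  {"dx": -0.09,"dy": 0.1,"dz": 0.065,"roll": 0,"grip": 1},
  {"dx": -0.11,"dy": 0.12,"dz": 0.08,"roll": 0,"grip": 1},
], squeeze=30)

```text
clock: 1.82
position: [0.5137, 0.1215, 0.2896]
eef_rot: [-0.0, 0.707, 0.707, 0.0]
force: [-0.2, 0.4, 0.4]
opening: 1.001
finger_force: 0.0
```

```bash
python3 - <<'E'
from h import *
cam1=np.load("pics/w1.npy",allow_pickle=True)[0]
print(onz([[132,270],[315,238],[332,357]],.028,cam1).round(4))
snap("wrist","w2",["reel_mid","roller","tin_center","pivot","spindle_top","feeder"])
print(state()["position"])
E
```

```text
[[ 0.4268 -0.1018  0.028 ]
 [ 0.6203 -0.0658  0.028 ]
 [ 0.6392 -0.2101  0.028 ]]
reel_mid [([0.5, 0.271, 0.084], 0.64, [305.0, 14.0])]
roller [([0.549, 0.161, 0.052], 0.72, [351.0, 130.0]), ([0.586, -0.154, 0.012], 0.35, [370.0, 350.0])]
tin_center [([0.451, 0.197, 0.032], 0.91, [264.0, 97.0])]
pivot [([0.513, 0.187, 0.006], 0.55, [319.0, 106.0])]
spindle_top [([0.513, 0.185, 0.012], 0.94, [319.0, 107.0])]
feeder [([0.512, 0.19, 0.011], 0.59, [318.0, 103.0])]
[0.51514703 0.11912537 0.2877335 ]
```

View pics/w2.png

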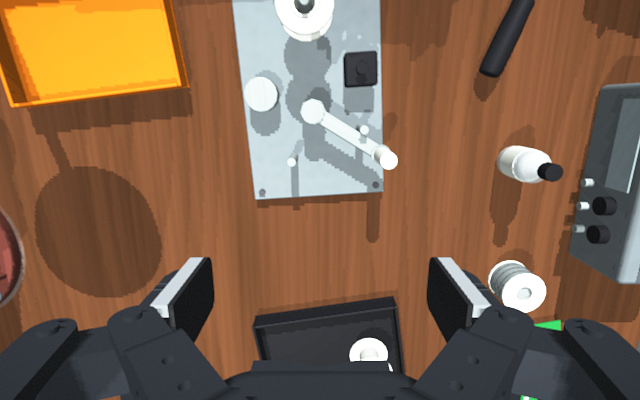

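```bash
python3 - <<'E'
from h import *
c=np.load("pics/w2.npy",allow_pickle=True)[0]
for n,uv,z in [("BL",(256,199),.012),("BR",(383,192),.012),("roller",(388,160),.098),("pivot",(313,111),.05),("knob",(361,67),.046+.012),("tin",(261,93),.036),("reel",(304,10),.084),("tip",(304,4),.092),("pin",(291,161),.057),("trL",(254,322),.028),("trR",(396,299),.028)]:
    print(n,onz(uv,z,c)[0].round(4))
E
```

```text
BL [0.4325 0.0718 0.012 ]
BR [0.5945 0.0811 0.012 ]
roller [0.5823 0.135  0.098 ]
pivot [0.5065 0.1817 0.05  ]
knob [0.5569 0.2263 0.058 ]
tin [0.4481 0.2009 0.036 ]
reel [0.4991 0.274  0.084 ]
tip [0.4995 0.2771 0.092 ]
pin [0.4818 0.1276 0.057 ]
trL [ 0.4247 -0.0971  0.028 ]
trR [ 0.6159 -0.062   0.028 ]
```

Call:
carry_out([
  {"dx": 0,"dy": 0.03,"dz": 0.0,"roll": 0,"grip": 1},
  {"dx": 0,"dy": 0.06,"dz": 0.0,"roll": 0,"grip": 1},
  {"dx": 0,"dy": 0.08,"dz": 0,"roll": 0,"grip": 1},
  {"dx": 0,"dy": 0.08,"dz": 0,"roll": 0,"grip": 1},
])

```text
clock: 2.5
position: [0.5151, 0.2021, 0.2874]
eef_rot: [-0.001, 0.707, 0.708, -0.0]
force: [-0.3, -1.3, -0.2]
opening: 1.002
finger_force: 0.0
```

```bash
python3 - <<'E'
from h import *
im,c=snap("wrist","w3",["reel_mid","tin_center","spindle_top","roller"])
print(state()["position"])
E
```

```text
reel_mid [([0.427, 0.376, 0.003], 0.85, [243.0, 7.0]), ([0.5, 0.282, 0.085], 0.7, [304.0, 91.0])]
tin_center [([0.451, 0.197, 0.033], 0.69, [266.0, 167.0])]
spindle_top [([0.511, 0.204, 0.009], 0.83, [317.0, 159.0])]
roller [([0.55, 0.159, 0.052], 0.6, [350.0, 203.0]), ([0.563, -0.081, 0.007], 0.55, [352.0, 354.0]), ([0.499, 0.285, 0.085], 0.51, [304.0, 88.0])]
[0.51523758 0.19871922 0.28823512]
```

View pics/w3.png

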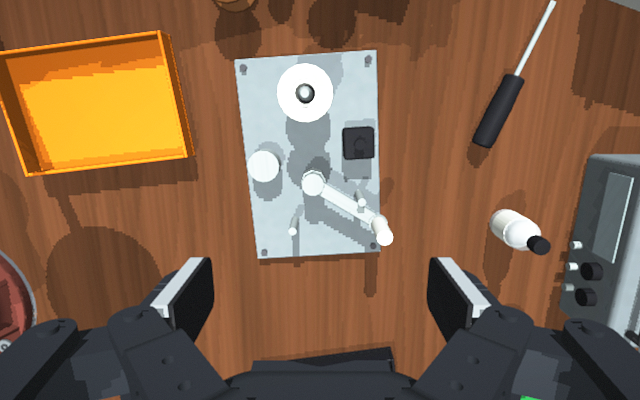

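The wrist picture shows the white reel at (305,92) on its spindle. The plate corners are (235,58), (376,51), (380,251) and (259,259), the roller top is at (384,236) and the tin at (263,165).

```bash
python3 - <<'E'
from h import *
c=np.load("pics/w3.npy",allow_pickle=True)[0]
im=cv2.imread("pics/w3.png")
m=(im[55:130,270:340].min(2)>235).astype(np.uint8)
cs=max(cv2.findContours(m,0,1)[0],key=cv2.contourArea)
e=cv2.fitEllipse(cs);print(e, onz(np.array(e[0])+[270,55],.084,c))
for n,uv,z in [("tip",(305,92),.092),("tin",(263,165),.036),("roller",(384.5,237),.098),("pivot",(312.5,183),.05)]: print(n,onz(uv,z,c)[0].round(4))
P=np.array([[-82.5,125],[82.5,125],[82.5,-125],[-82.5,-125]])/1e3
W=onz([(235,58),(376,51),(380,251),(259,259)],.012,c)[:,:2];print(W.round(4))
Pc=P;Wc=W-W.mean(0);th=np.arctan2((Pc[:,0]*Wc[:,1]-Pc[:,1]*Wc[:,0]).sum(),(Pc*Wc).sum())
Rm=np.array([[np.cos(th),-np.sin(th)],[np.sin(th),np.cos(th)]]);o=W.mean(0);print("yaw",np.degrees(th),o)
piv=o+Rm@[0,-.02]; 
for n,p in dict(spindle=(0,.08),pivot=(0,-.02),rest=(.055,-.043),wound=(-.028,-.073),box=(.056,.022)).items(): print(n,(o+Rm@p).round(4))
# rollers: w2,w3 est
r=np.array([.5823,.135]);a=np.arctan2(*(r-piv)[::-1]);print("rest ang",np.degrees(a),np.linalg.norm(r-piv))
for d in np.arange(0,1.3,.2033): print(round(d,2),(piv+.09*np.array([np.cos(a-d),np.sin(a-d)])).round(4))
# tray
L=np.array([[.4268,-.1018],[.4247,-.0971]]).mean(0);Rr=np.array([[.6203,-.0658],[.6159,-.062]]).mean(0)
u=(Rr-L)/np.linalg.norm(Rr-L);v=np.array([-u[1],u[0]]);C=(L+Rr)/2-v*.07
print("tray",C,np.degrees(np.arctan2(u[1],u[0])),"free",C-.045*u,np.linalg.norm(Rr-L))
E
```

```text
((34.53687286376953, 37.25068283081055), (55.35661315917969, 57.882972717285156), 174.0643310546875) [[0.49966344 0.28098    0.084     ]]
tip [0.5005 0.281  0.092 ]
tin [0.4481 0.2007 0.036 ]
roller [0.5833 0.1347 0.098 ]
pivot [0.5064 0.1823 0.05  ]
[[0.4169 0.3207]
 [0.5788 0.3285]
 [0.5947 0.0822]
 [0.4339 0.0703]]
yaw 3.7042739859928253 [0.50608059 0.20042498]
spindle [0.5009 0.2803]
pivot [0.5074 0.1805]
rest [0.5637 0.1611]
wound [0.4829 0.1258]
box [0.5605 0.226 ]
rest ang -31.249874536721745 0.08764315913556286
0.0 [0.5843 0.1338]
0.2 [0.5733 0.1192]
0.41 [0.5596 0.1072]
0.61 [0.5437 0.0981]
0.81 [0.5263 0.0925]
1.02 [0.5082 0.0905]
1.22 [0.49   0.0922]
tray [ 0.5346469  -0.15050924] 10.47120929254195 free [ 0.49039631 -0.15868761] 0.19560757909651658
```

Call:
carry_out([
  {"dx": -0.005,"dy": 0.03,"dz": -0.02,"roll": 0,"grip": 1},
  {"dx": -0.01,"dy": 0.06,"dz": -0.04,"roll": 0,"grip": 1},
  {"dx": -0.015,"dy": 0.081,"dz": -0.07,"roll": 0,"grip": 1},
  {"dx": -0.015,"dy": 0.081,"dz": -0.1,"roll": 0,"grip": 1},
  {"dx": -0.015,"dy": 0.081,"dz": -0.13,"roll": 0,"grip": 1},
])

```text
clock: 3.17
position: [0.5002, 0.2813, 0.1581]
eef_rot: [0.0, 0.707, 0.707, 0.001]
force: [0.7, 0.4, -0.4]
opening: 1.0
finger_force: 0.0
```

Call:
carry_out([
  {"dx": 0,"dy": 0,"dz": -0.03,"roll": 0,"grip": 1},
  {"dx": 0,"dy": 0,"dz": -0.06,"roll": 0,"grip": 1},
  {"dx": 0,"dy": 0,"dz": -0.09,"roll": 0,"grip": 1},
  {"dx": 0,"dy": 0,"dz": -0.11,"roll": 0,"grip": 1},
  {"dx": 0,"dy": 0,"dz": -0.11,"roll": 0,"grip": 1},
])

```text
clock: 3.58
position: [0.4957, 0.2779, 0.0433]
eef_rot: [-0.002, 0.708, 0.707, -0.005]
force: [-1.3, -0.4, 0.0]
opening: 1.002
finger_force: 0.0
```

Call:
carry_out([
  {"dx": 0,"dy": 0,"dz": 0,"roll": 0,"grip": -1},
  {"dx": 0,"dy": 0,"dz": 0,"roll": 0,"grip": -1},
  {"dx": 0,"dy": 0,"dz": 0,"roll": 0,"grip": -1},
  {"dx": 0,"dy": 0,"dz": 0,"roll": 0,"grip": -1},
  {"dx": 0,"dy": 0,"dz": 0,"roll": 0,"grip": -1},
], squeeze=30)

```text
clock: 4.0
position: [0.5024, 0.2817, 0.0517]
eef_rot: [0.001, 0.707, 0.707, 0.002]
force: [-0.2, -1.6, 6.2]
opening: 0.624
finger_force: 32.2
```

Call:
carry_out([
  {"dx": 0,"dy": 0,"dz": 0.015,"roll": 0,"grip": -1},
  {"dx": 0,"dy": 0,"dz": 0.035,"roll": 0,"grip": -1},
  {"dx": 0,"dy": 0,"dz": 0.055,"roll": 0,"grip": -1},
  {"dx": 0,"dy": 0,"dz": 0.08,"roll": 0,"grip": -1},
  {"dx": 0,"dy": 0,"dz": 0.1,"roll": 0,"grip": -1},
])

```text
clock: 4.42
position: [0.5002, 0.2813, 0.1509]
eef_rot: [0.0, 0.707, 0.707, 0.001]
force: [0.2, 0.7, -0.1]
opening: 0.624
finger_force: 32.0
```

```bash
python3 - <<'E'
from h import *
s=state();print(s["position"],s["force"],s["opening"],s["finger_force"])
a,_=snap("wrist","w4");b,_=snap("side","s4",["reel_mid"])
x=np.vstack([cv2.imread("pics/w4.png")[150:400,0:640],cv2.resize(cv2.imread("pics/s4.png")[100:240,220:460],None,fx=2.5,fy=2.5)[:,:600].copy() if 0 else cv2.resize(cv2.imread("pics/s4.png")[90:230,180:440],(640,345))])
cv2.imwrite("pics/c4.png",x)
E
```

```text
[0.50024908 0.28130601 0.15088261] [ 0.19559559  0.65677    -0.07277158] 0.6244177306477516 32.00783067382872
reel_mid [([0.525, 0.407, 0.034], 0.71, [278.0, 172.0]), ([0.496, 0.271, 0.175], 0.64, [285.0, 154.0]), ([0.416, 0.389, 0.03], 0.52, [253.0, 183.0]), ([0.573, -0.177, 0.04], 0.34, [388.0, 252.0])]
```

View pics/c4.png

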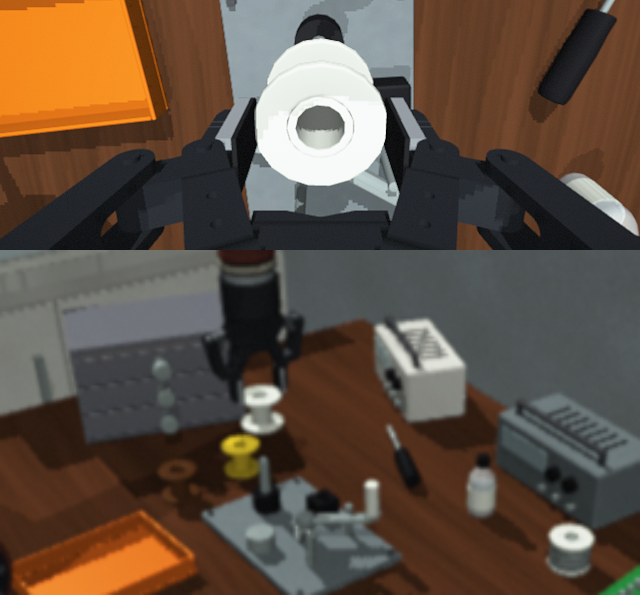

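The white reel is in the gripper at (321,262) and clear of the bare spindle. I'll carry it to the tray, turning it by 100° on the way.

Call:
carry_out([
  {"dx": 0,"dy": -0.025,"dz": 0,"roll": 7,"grip": -1},
  {"dx": 0,"dy": -0.055,"dz": 0,"roll": 14,"grip": -1},
  {"dx": 0,"dy": -0.085,"dz": 0,"roll": 21,"grip": -1},
  {"dx": 0,"dy": -0.115,"dz": 0,"roll": 28,"grip": -1},
  {"dx": 0,"dy": -0.145,"dz": 0,"roll": 35,"grip": -1},
])

```text
clock: 4.98
position: [0.4982, 0.1347, 0.1468]
eef_rot: [-0.001, 0.459, 0.889, -0.001]
force: [0.2, -0.2, -1.0]
opening: 0.621
finger_force: 32.0
```

Call:
carry_out([
  {"dx": 0,"dy": -0.03,"dz": 0,"roll": 7,"grip": -1},
  {"dx": 0,"dy": -0.06,"dz": 0,"roll": 14,"grip": -1},
  {"dx": 0,"dy": -0.09,"dz": 0,"roll": 21,"grip": -1},
  {"dx": 0,"dy": -0.12,"dz": 0,"roll": 28,"grip": -1},
  {"dx": 0,"dy": -0.15,"dz": 0,"roll": 35,"grip": -1},
])

```text
clock: 5.4
position: [0.4983, -0.0151, 0.1469]
eef_rot: [-0.002, 0.171, 0.985, 0.0]
force: [1.0, 1.1, 0.4]
opening: 0.625
finger_force: 32.0
```

Call:
carry_out([
  {"dx": -0.005,"dy": -0.03,"dz": 0,"roll": 7,"grip": -1},
  {"dx": -0.01,"dy": -0.06,"dz": 0,"roll": 14,"grip": -1},
  {"dx": -0.01,"dy": -0.09,"dz": 0,"roll": 21,"grip": -1},
  {"dx": -0.01,"dy": -0.12,"dz": 0,"roll": 28,"grip": -1},
  {"dx": -0.01,"dy": -0.145,"dz": 0,"roll": 30,"grip": -1},
])

```text
clock: 5.82
position: [0.4884, -0.1603, 0.147]
eef_rot: [-0.001, -0.089, 0.996, 0.001]
force: [0.3, 0.8, -0.5]
opening: 0.622
finger_force: 32.0
```

Call:
carry_out([
  {"dx": 0,"dy": 0,"dz": 0,"roll": 0,"grip": -1},
  {"dx": 0,"dy": 0,"dz": 0,"roll": 0,"grip": -1},
])

```text
clock: 5.98
position: [0.4888, -0.1594, 0.1472]
eef_rot: [-0.001, -0.086, 0.996, 0.001]
force: [0.4, 0.2, -1.0]
opening: 0.624
finger_force: 32.0
```

```bash
python3 - <<'E'
from h import *
s=state();print(s["position"],s["eef_rot"],s["opening"])
im,c=snap("wrist","w5",["tray","old_reel_mid"])
th=np.radians(10.5);C=np.array([.5346,-.1505])
cor=[C+np.array([[np.cos(th),-np.sin(th)],[np.sin(th),np.cos(th)]])@p for p in [(-.1,.07),(.1,.07),(.1,-.07),(-.1,-.07)]]
print(proj(np.c_[np.array(cor),[.028]*4],c).round())
E
```

```text
[ 0.48875219 -0.15942494  0.14718261] [-1.24913722e-03 -8.55065460e-02  9.96336334e-01  9.90333400e-04] 0.6241005051362501
tray [([0.396, -0.343, 0.004], 0.61, [110.0, 29.0]), ([0.477, -0.171, 0.002], 0.59, [308.0, 166.0])]
old_reel_mid [([0.604, -0.184, 0.048], 0.68, [267.0, 320.0])]
[[409. 120.]
 [397. 342.]
 [245. 344.]
 [228. 123.]]
```

View pics/w5.png

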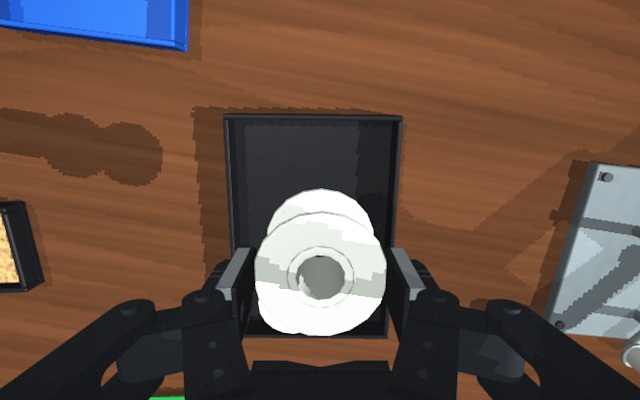

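The tray rim corners in this picture are (404,118), (223,116), (238,338) and (388,336), about 4 mm towards -y of my estimate. The reel hangs over the free half, so I'll shift 4 mm and lower it.

Call:
carry_out([
  {"dx": 0,"dy": -0.004,"dz": -0.03,"roll": 0,"grip": -1},
  {"dx": 0,"dy": -0.004,"dz": -0.06,"roll": 0,"grip": -1},
  {"dx": 0,"dy": -0.004,"dz": -0.09,"roll": 0,"grip": -1},
  {"dx": 0,"dy": -0.004,"dz": -0.115,"roll": 0,"grip": -1},
  {"dx": 0,"dy": -0.004,"dz": -0.122,"roll": 0,"grip": -1},
])

```text
clock: 6.55
position: [0.486, -0.1596, 0.0223]
eef_rot: [-0.004, -0.088, 0.996, 0.003]
force: [-1.5, 0.2, -1.7]
opening: 0.621
finger_force: 32.0
```

Call:
carry_out([
  {"dx": 0,"dy": 0,"dz": -0.003,"roll": 0,"grip": -1},
  {"dx": 0,"dy": 0,"dz": -0.006,"roll": 0,"grip": -1},
  {"dx": 0,"dy": 0,"dz": -0.006,"roll": 0,"grip": -1},
])

```text
clock: 6.8
position: [0.4912, -0.163, 0.022]
eef_rot: [0.001, -0.088, 0.996, -0.001]
force: [0.2, -0.9, -0.6]
opening: 0.629
finger_force: 32.0
```

Call:
carry_out([
  {"dx": 0,"dy": 0,"dz": -0.002,"roll": 0,"grip": -1},
  {"dx": 0,"dy": 0,"dz": -0.004,"roll": 0,"grip": -1},
  {"dx": 0,"dy": 0,"dz": -0.004,"roll": 0,"grip": -1},
])

```text
clock: 7.05
position: [0.4907, -0.1633, 0.0177]
eef_rot: [0.001, -0.087, 0.996, -0.0]
force: [-0.0, 0.2, -0.7]
opening: 0.623
finger_force: 32.0
```

Call:
carry_out([
  {"dx": 0,"dy": 0,"dz": -0.002,"roll": 0,"grip": -1},
  {"dx": 0,"dy": 0,"dz": -0.002,"roll": 0,"grip": -1},
])

```text
clock: 7.22
position: [0.4909, -0.1634, 0.0158]
eef_rot: [0.001, -0.087, 0.996, -0.0]
force: [0.4, -0.9, 1.9]
opening: 0.628
finger_force: 32.3
```

Call:
carry_out([
  {"dx": 0,"dy": 0,"dz": -0.002,"roll": 0,"grip": -1},
  {"dx": 0,"dy": 0,"dz": -0.002,"roll": 0,"grip": -1},
  {"dx": 0,"dy": 0,"dz": -0.002,"roll": 0,"grip": -1},
])

```text
clock: 7.47
position: [0.491, -0.1635, 0.0156]
eef_rot: [0.0, -0.087, 0.996, -0.0]
force: [-4.6, 1.9, 14.4]
opening: 0.62
finger_force: 33.3
```

The force shows the reel is on the tray floor, so I'll release it.

Call:
carry_out([
  {"dx": 0,"dy": 0,"dz": 0.001,"roll": 0,"grip": 0.6},
  {"dx": 0,"dy": 0,"dz": 0.002,"roll": 0,"grip": 0.6},
  {"dx": 0,"dy": 0,"dz": 0.002,"roll": 0,"grip": 0.6},
  {"dx": 0,"dy": 0,"dz": 0.002,"roll": 0,"grip": 0.6},
  {"dx": 0,"dy": 0,"dz": 0.002,"roll": 0,"grip": 0.6},
])

```text
clock: 7.88
position: [0.4896, -0.1628, 0.0145]
eef_rot: [-0.0, -0.087, 0.996, 0.0]
force: [-0.1, 0.1, -0.4]
opening: 0.802
finger_force: 0.0
```

Call:
carry_out([
  {"dx": 0,"dy": 0,"dz": 0.015,"roll": 0,"grip": 0.6},
  {"dx": 0,"dy": 0,"dz": 0.04,"roll": 0,"grip": 0.6},
  {"dx": 0,"dy": 0,"dz": 0.075,"roll": 0,"grip": 0.6},
  {"dx": 0,"dy": 0,"dz": 0.11,"roll": 0,"grip": 0.6},
  {"dx": 0,"dy": 0,"dz": 0.145,"roll": 0,"grip": 0.6},
])

```text
clock: 8.3
position: [0.4892, -0.1626, 0.1606]
eef_rot: [-0.001, -0.087, 0.996, 0.0]
force: [0.8, -1.1, 0.9]
opening: 0.799
finger_force: 0.0
```

```bash
python3 - <<'E'
from h import *
s=state();print(s["position"])
im,c=snap("wrist","w6",["old_reel_mid"])
snap("side","s6",["reel_mid"])
x=np.vstack([cv2.imread("pics/w6.png")[50:390,100:540],cv2.resize(cv2.imread("pics/s6.png")[210:310,310:450],(440,314-60))])
cv2.imwrite("pics/c6.png",x)
E
```

```text
[ 0.48924392 -0.16262409  0.16058046]
old_reel_mid [([0.58, -0.167, 0.05], 0.87, [296.0, 291.0]), ([0.517, -0.153, 0.002], 0.74, [324.0, 209.0])]
reel_mid [([0.525, 0.404, 0.036], 0.64, [278.0, 171.0]), ([0.484, -0.166, 0.047], 0.57, [360.0, 260.0]), ([0.416, 0.391, 0.031], 0.48, [253.0, 183.0]), ([0.504, 0.164, 0.012], 0.46, [306.0, 209.0]), ([0.522, -0.175, 0.009], 0.3, [372.0, 267.0])]
```

View pics/c6.png

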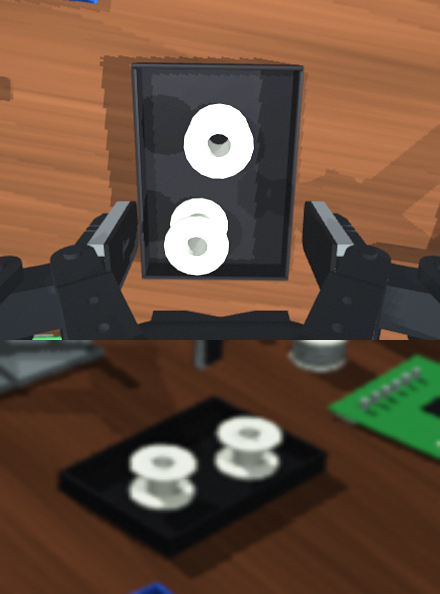

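Both reels stand upright in the tray, with the placed one at (218,142) and the old one at (197,240) in the crop. Next is the roller.

Call:
carry_out([
  {"dx": 0.01,"dy": 0.03,"dz": 0,"roll": -7,"grip": 0.6},
  {"dx": 0.02,"dy": 0.065,"dz": 0,"roll": -14,"grip": 0.6},
  {"dx": 0.03,"dy": 0.1,"dz": 0,"roll": -21,"grip": 0.6},
  {"dx": 0.045,"dy": 0.135,"dz": 0,"roll": -28,"grip": 0.6},
  {"dx": 0.055,"dy": 0.17,"dz": 0,"roll": -35,"grip": 0.6},
])

```text
clock: 8.92
position: [0.5429, 0.0053, 0.1572]
eef_rot: [-0.002, 0.205, 0.979, -0.0]
force: [0.1, -1.2, 1.0]
opening: 0.798
finger_force: 0.0
```

Call:
carry_out([
  {"dx": 0.01,"dy": 0.03,"dz": 0,"roll": -5,"grip": 0.3},
  {"dx": 0.02,"dy": 0.06,"dz": 0,"roll": -5,"grip": 0.3},
  {"dx": 0.03,"dy": 0.09,"dz": 0,"roll": -5,"grip": 0.3},
  {"dx": 0.04,"dy": 0.127,"dz": 0,"roll": -5,"grip": 0.3},
  {"dx": 0.04,"dy": 0.127,"dz": 0,"roll": -5,"grip": 0.3},
])

```text
clock: 9.33
position: [0.5835, 0.1366, 0.1571]
eef_rot: [-0.002, 0.242, 0.97, 0.001]
force: [-0.5, -0.0, 0.1]
opening: 0.65
finger_force: 0.0
```

```bash
python3 - <<'E'
from h import *
s=state();print(s["position"],s["eef_rot"])
im,c=snap("wrist","w7")
print(proj([[.584,.134,.098],[.5074,.1805,.05]],c).round(1), proj(s["position"],c))
E
```

```text
[0.58348624 0.13656555 0.15711998] [-0.00195383  0.2422031   0.97022293  0.00114519]
[[315.4 212.7]
 [322.7  74.3]] [[318.35649767 244.19906612]]
```

View pics/w7.png

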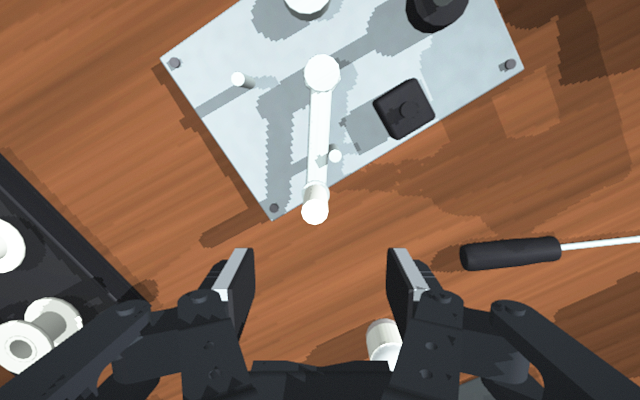

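The roller top is at (314,211), within 2 px of the prediction, so I'll descend and pinch it.

Call:
carry_out([
  {"dx": 0,"dy": -0.001,"dz": -0.03,"roll": 0,"grip": 0.3},
  {"dx": 0,"dy": -0.002,"dz": -0.06,"roll": 0,"grip": 0.3},
  {"dx": 0,"dy": -0.002,"dz": -0.085,"roll": 0,"grip": 0.3},
  {"dx": 0,"dy": -0.002,"dz": -0.094,"roll": 0,"grip": 0.3},
  {"dx": 0,"dy": -0.002,"dz": -0.094,"roll": 0,"grip": 0.3},
])

```text
clock: 9.8
position: [0.5796, 0.1274, 0.0608]
eef_rot: [-0.005, 0.245, 0.97, -0.002]
force: [-0.8, 0.4, -0.4]
opening: 0.649
finger_force: 0.0
```

Call:
carry_out([
  {"dx": 0,"dy": 0,"dz": 0,"roll": 0,"grip": -1},
  {"dx": 0,"dy": 0,"dz": 0,"roll": 0,"grip": -1},
  {"dx": 0,"dy": 0,"dz": 0,"roll": 0,"grip": -1},
  {"dx": 0,"dy": 0,"dz": 0,"roll": 0,"grip": -1},
  {"dx": 0,"dy": 0,"dz": 0,"roll": 0,"grip": -1},
], squeeze=30)

```text
clock: 10.22
position: [0.5867, 0.1296, 0.0684]
eef_rot: [0.003, 0.245, 0.97, 0.001]
force: [1.9, 2.1, 3.3]
opening: 0.184
finger_force: 29.4
```

Call:
carry_out([
  {"dx": -0.005,"dy": -0.0075,"dz": 0,"roll": -6,"grip": -1},
  {"dx": -0.011,"dy": -0.0145,"dz": 0,"roll": -12,"grip": -1},
  {"dx": -0.0175,"dy": -0.021,"dz": 0,"roll": -17.5,"grip": -1},
  {"dx": -0.0245,"dy": -0.0265,"dz": 0,"roll": -23,"grip": -1},
  {"dx": -0.0325,"dy": -0.0315,"dz": 0,"roll": -29,"grip": -1},
])

```text
clock: 10.63
position: [0.5541, 0.0977, 0.0683]
eef_rot: [0.002, 0.481, 0.877, 0.002]
force: [1.3, 2.5, 2.1]
opening: 0.185
finger_force: 29.7
```

Call:
carry_out([
  {"dx": -0.008,"dy": -0.004,"dz": 0,"roll": -6,"grip": -1},
  {"dx": -0.0165,"dy": -0.0075,"dz": 0,"roll": -12,"grip": -1},
  {"dx": -0.0255,"dy": -0.01,"dz": 0,"roll": -17.5,"grip": -1},
  {"dx": -0.0345,"dy": -0.0115,"dz": 0,"roll": -23,"grip": -1},
  {"dx": -0.0345,"dy": -0.0115,"dz": 0,"roll": -23,"grip": -1},
])

```text
clock: 11.05
position: [0.5193, 0.0856, 0.0683]
eef_rot: [0.003, 0.645, 0.764, 0.002]
force: [4.0, 0.4, 0.6]
opening: 0.186
finger_force: 29.5
```

Call:
carry_out([
  {"dx": -0.009,"dy": 0,"dz": 0,"roll": -6,"grip": -1},
  {"dx": -0.018,"dy": 0,"dz": 0,"roll": -12,"grip": -1},
  {"dx": -0.025,"dy": 0.001,"dz": 0,"roll": -17,"grip": -1},
  {"dx": -0.025,"dy": 0.001,"dz": 0,"roll": -17,"grip": -1},
  {"dx": -0.025,"dy": 0.001,"dz": 0,"roll": -17,"grip": -1},
])

```text
clock: 11.47
position: [0.4969, 0.0859, 0.0685]
eef_rot: [0.004, 0.75, 0.661, 0.003]
force: [7.3, -2.9, -0.0]
opening: 0.181
finger_force: 29.8
```

Call:
carry_out([
  {"dx": -0.003,"dy": 0.0005,"dz": 0,"roll": 0,"grip": -1},
  {"dx": -0.003,"dy": 0.0005,"dz": 0,"roll": 0,"grip": -1},
])

```text
clock: 11.63
position: [0.4946, 0.0861, 0.0685]
eef_rot: [0.005, 0.75, 0.661, 0.004]
force: [8.0, -2.5, -2.0]
opening: 0.182
finger_force: 29.7
```

Call:
carry_out([
  {"dx": -0.002,"dy": 0.0005,"dz": 0,"roll": 0,"grip": -1},
  {"dx": -0.002,"dy": 0.0005,"dz": 0,"roll": 0,"grip": -1},
])

```text
clock: 11.8
position: [0.4932, 0.0863, 0.0685]
eef_rot: [0.005, 0.75, 0.661, 0.004]
force: [9.1, -3.3, -1.9]
opening: 0.189
finger_force: 29.6
```

Call:
carry_out([
  {"dx": -0.002,"dy": 0.0005,"dz": 0,"roll": 0,"grip": -1},
  {"dx": -0.003,"dy": 0.0005,"dz": 0,"roll": 0,"grip": -1},
  {"dx": -0.003,"dy": 0.0005,"dz": 0,"roll": 0,"grip": -1},
])

```text
clock: 12.05
position: [0.4897, 0.0863, 0.0684]
eef_rot: [0.005, 0.75, 0.661, 0.003]
force: [6.5, -5.2, -1.3]
opening: 0.183
finger_force: 30.0
```

Call:
carry_out([
  {"dx": -0.002,"dy": 0.0005,"dz": 0,"roll": 0,"grip": -1},
  {"dx": -0.003,"dy": 0.0005,"dz": 0,"roll": 0,"grip": -1},
  {"dx": -0.003,"dy": 0.0005,"dz": 0,"roll": 0,"grip": -1},
])

```text
clock: 12.3
position: [0.4879, 0.0866, 0.0685]
eef_rot: [0.006, 0.75, 0.661, 0.004]
force: [10.2, -6.2, -3.4]
opening: 0.187
finger_force: 29.8
```

```bash
python3 - <<'E'
from h import *
s=state();print(s["position"],s["force"])
im,c=snap("wrist","w8",["roller"])
pv=np.array([.5074,.1805])
for d in (1.05,1.14,1.22):
    a=np.radians(-31.25)-d;print(d,(pv+.09*np.array([np.cos(a),np.sin(a)])).round(4), proj([*(pv+.05*np.array([np.cos(a),np.sin(a)])),.048],c).round())
print(proj([[.4829,.1258,.057],[.5074,.1805,.05]],c).round())
b=cv2.resize(cv2.imread("pics/w8.png")[0:300,170:470],(600,600),interpolation=cv2.INTER_CUBIC);cv2.imwrite("pics/c8.png",b)
E
```

```text
[0.4879321  0.086644   0.06848106] [10.17648707 -6.18158777 -3.44750207]
roller [([0.498, 0.137, 0.056], 0.82, [328.0, 139.0])]
1.05 [0.5052 0.0905] [[343. 148.]]
1.14 [0.4971 0.0911] [[335. 148.]]
1.22 [0.49   0.0922] [[327. 148.]]
[[299. 165.]
 [335.  43.]]
```

View pics/c8.png

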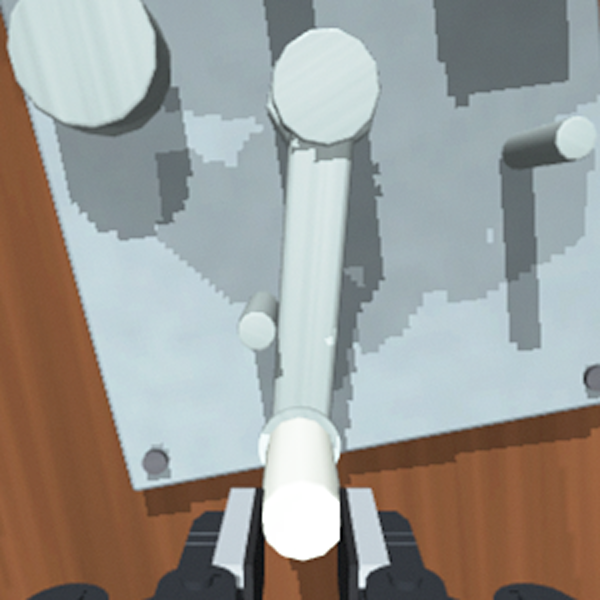

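The lever bar lies against the wound pin (crop (258,325)), and its centreline at x≈327 matches the 1.22 rad prediction. I'll push slightly more to seat it.

Call:
carry_out([
  {"dx": -0.002,"dy": 0.001,"dz": 0,"roll": 0,"grip": -1},
  {"dx": -0.003,"dy": 0.001,"dz": 0,"roll": 0,"grip": -1},
  {"dx": -0.003,"dy": 0.001,"dz": 0,"roll": 0,"grip": -1},
  {"dx": -0.003,"dy": 0.001,"dz": 0,"roll": 0,"grip": -1},
  {"dx": -0.003,"dy": 0.001,"dz": 0,"roll": 0,"grip": -1},
])

```text
clock: 12.82
position: [0.4877, 0.0867, 0.0686]
eef_rot: [0.009, 0.75, 0.661, 0.006]
force: [16.4, -9.1, -10.2]
opening: 0.186
finger_force: 29.5
```

The force rises with no further motion, so the lever is at its stop. I'll hold briefly, then hand in.

Call:
carry_out([
  {"dx": 0,"dy": 0,"dz": 0,"roll": 0,"grip": -1},
  {"dx": 0,"dy": 0,"dz": 0,"roll": 0,"grip": -1},
  {"dx": 0,"dy": 0,"dz": 0,"roll": 0,"grip": -1},
  {"dx": 0,"dy": 0,"dz": 0,"roll": 0,"grip": -1},
])

```text
clock: 13.15
position: [0.4877, 0.0867, 0.0686]
eef_rot: [0.009, 0.75, 0.661, 0.006]
force: [17.6, -8.0, -9.2]
opening: 0.182
finger_force: 29.5
```

```bash
python3 -c "
from cell import *
s=state();print(s['position'],s['force'],s['finger_force']);print(close_job())"
```

```text
[0.48774699 0.08671728 0.06864631] [17.61143224 -7.96249443 -9.15771127] 29.454640746116638
the job is handed in; nothing more can be done
None
```

The empty reel stands upright in the free half of the black tray, and the arm is still holding the tension lever at its wound stop; the job is handed in, but no verdict was returned.

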